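# Slide the loaded parts tray across the gap into the drilling dock

## Robot

A 7-joint arm with a two-finger parallel gripper is mounted at the origin on the work surface. World frame = base frame: x ahead of the robot, y to its left, z up, the work surface at z = 0. Lengths are in m, angles in degrees, forces in N, time in s.
With the tool pointing down it reaches from about 0.4 to 0.85 m from the base axis. Payload 10.4 kg.
Tool frame: the origin (TCP) lies at the very end of the fingers, on their centre line; the grasp point (between the pads) lies 19 mm behind it; x points along the fingers, y is the direction in which the jaws open and shut, and the axes are right-handed (so a half turn about x gives the same grasp; the last joint's range is limited). The gripper opens to 87 mm and grips with 3 to 60 N. Pads are 19 mm wide; open, the fingers measure 117 mm over their backs; the gripper's body (75 mm by 190 mm) begins 51 mm behind the grasp point.
Start: joints at [63.793, 19.034, -3.707, 83.658, 1.238, 77.344, -5.071], TCP at [0.263, -0.567, 0.223] pointing down, gripper open.
Joint ranges: [-148.97, 148.97], [-28.65, 121.19], [-84.17, 76.75], [9.2, 138.47], [-72.65, 252.65], [3.7, 117.97], [-149.18, 149.18]. Speed limits (degrees/s): [127.2, 127.2, 159.86, 159.86, 180, 180, 180].

## Interface

Orientations are given as [roll, pitch, yaw] about the fixed x, y, z axes, in that order (R = Rz(yaw) Ry(pitch) Rx(roll)).
In Python, from plant import get_state, read_camera, sign_off, look_for gives the robot as it stands.
- The arm moves only by the tool step_arm, never from a script. Its argument "rows" is text: rows parted by semicolons, each of 7 numbers parted by spaces: the turn, a rotation vector about the tool's x, y, z in rad, then the shift along the tool's x, y, z in m, then the closure, from -1 (fully open) to 1 (shut). A call has exactly 10 rows; each row is the pose to reach, as a shift and turn from the pose commanded when the call began, along the tool's axes at that moment; what a row does not reach only later rows make up. A row lasts 1/12 s, in which the tool goes at most 41.7 mm and 7.16 degrees, less where a joint would pass 70% of its speed; a pose out of reach is approached as far as the arm can. A call with a gripper value outside its range is refused whole. The fingers move at their own pace and stop on an object; "newtons" is the grip in N (left out, the last holds). Time passes only in rows, so rows that repeat a pose let the fingers close, or fill a call up. It gives the time, the measured TCP pose, the force and the opening at its end, in the units of the state.
- get_state(): the state, without advancing time (a new reading comes with each control period).
- read_camera(name): name is "scene" or "top"; returns a dict with "pixels" (384x512x3 uint8, blue, green, red), "camera_matrix" (3x3 intrinsics, pixels), "R" (3x3) and "t" (3): a world point X has camera coordinates R X + t. Camera axes: x right, y down, z forward; pixel columns grow to the right and rows downward; lengths in m; the calibration is good to about 2 mm. A picture is of the moment at which its call begins. There is no depth.
- sign_off(): hands the job in, once; it reports no verdict.
Trained networks look in a picture, given as the dict that the camera call returned (one of the last four; its "shot" number tells which), for a name from the list of things; names that differ only in an ending like _2 or _b are one class to them, and where a whole thing is asked for, a point or a joint stands for the part that bears it (a point fixed in the world has none). Each returns a list of dicts, best first, with "conf" (0 to 1); they miss things now and then, are a little off and sometimes report something else, mostly with a low value. They report only what shows in the picture. A call takes as long as a camera call. They do not tell look-alikes from the thing itself.
- look_for(picture, name): "at" ([x, y, z] in m, in world coordinates, good to about 4 mm: the middle of the surface that is visible of it).
The state is a dict: "time": time; "joint_pos": joint angles; "qvel": joint speeds; "effort": joint torques, N m; "tool_pos": TCP position; "tcp_rot": TCP orientation; "ft_force": force on the tool from outside, world axes, zero at the start; "ft_torque": the same for the moment, N m; "opening": finger opening in m.
Only numpy, scipy, OpenCV 4.12 (cv2) and the standard library are available. Lean on these libraries where they do the work, as an engineer would, in place of code of your own. Each camera call takes 0.05 s, during which the arm holds its last target.

## Task

Slide the blue tray with its two steel hubs off the red-legged deck, across the open gap and fully onto the drilling dock, always level: its front-heavy nose must not dip into the gap, and the tray must not be lifted. Then press it firmly home against the black stop pad before the yellow crossbar, with about 12 to 15 N for half a second and never over 20 N, and let go so that it rests there flush and square, the feeler pin pushed in. Keep the hubs standing in the tray, do not lean hard on the tray, and leave the other things where they are.

Things in the scene. Friction and masses are not known exactly. Their poses are not given: they have to be found in the camera images.
- deck: Fixed steel stand with red legs on which the tray starts: top plate 300 mm (x) by 300 mm (y), top 60 mm above the bench. Origin on the bench under its centre; its edge at y = +150 mm faces the open gap, 72 to 96 mm wide, and the dock, which stands up to 15 mm sideways and 0.03 rad off the deck's line.
- dock: Fixed aluminium-topped stand beyond the gap, 280 mm (x) by 250 mm (y), top 58 mm above the bench (2 mm under the deck's). Origin on the bench under its centre; the tray enters along +y over the edge at y = -125 mm. Two black guides, 16 mm high, run along y, inner faces at x = -74 and +74 mm (tray: 140 mm wide), flaring outward to about 90 mm each over the first 45 mm.
- backstop: Yellow steel crossbar fixed over the far end of the dock, square to it, 150 mm (x) by 14 mm (y) by 34 mm high. Origin at the foot of the middle of the bar's near face, level with the dock's top; +y is the push direction. In front of it stands a rigid black stop pad (100 by 24 mm face) on a locked screw: its face lies anywhere from 12 to 36 mm before the bar, not reported: feel for it.
- tray: Blue sheet-metal tray, 140 mm (x) by 200 mm (y), walls 28 mm high and 4 mm thick, 0.26 kg, with a smooth underside (friction about 0.2). Origin: centre of underside; +y is its front, which leads into the dock. Two hubs stand in its front 72 mm, before a divider; the rest is empty. Loaded, its centre of mass lies 57 to 67 mm behind the front, less than the gap: it tips unless the rear is held.
- tray_handle (a point): Centre of the tray's black square handle bar, 12 mm thick (y) by 12 mm high, 126 mm long along x, carried on two posts over the rear wall: 91 mm behind the tray's origin and 60 mm above the underside. The 106 mm between the posts is free and there is nothing under the bar down to the 28 mm rear wall. Axes as the tray's.
- tray_front (a point): Foot of the middle of the tray's front wall, outer face: 100 mm ahead of the tray's origin, at the level of the underside. Axes as the tray's.
- hub1: Loose steel flanged hub standing in the front of the tray: flange 58 mm across and 12 mm thick, boss 32 mm across, 40 mm high in all, 0.22 to 0.32 kg. Origin at the centre of its underside, z up.
- hub2: The second, equal hub, beside the first.
- bearing: Dark ring bearing, 38 mm across, 12 mm high, standing on the deck beside the tray's way. Bystander.
- bush: Brass bush, 28 mm across, 30 mm high, standing on the dock outside the guides. Bystander.
- spray: Blue spray can, 60 mm across, 190 mm high, on the bench. Bystander.
- grease: White jar with black lid, 70 mm across, 80 mm high, on the bench. Bystander.
- wrench: Wrench lying on the bench. Bystander.
- driver: Screwdriver lying on the bench. Bystander.
- sprocket: Dark steel ring, 90 mm across, 12 mm high, lying on the bench. Bystander.
- pin (a joint): Small steel feeler pin, 10 mm across, in the middle of the stop pad's face, 14 mm above the dock: a weak spring (0.5 N) holds it out 8 mm. Reads 0 m when out and about 0.008 m when the tray's front is flush with the pad. It tells nothing of the pressing force.
Mind the look-alikes: they are no part of the job. Leave any green look-alike of the hub2 alone. There is more than one size of the tray; the job needs the smaller.

How it is judged (in metres and radians):
On the way, in this order (a step that is already met when the one before it is completed fails the run):
1. the whole tray is over the gap and on the dock (its rear edge past the dock's near edge) (y of tray in the frame of dock above -0.024 m and z of tray in the frame of dock between 0.054 and 0.064 m), for 0.05 s.
2. the tray is pressed home against the backstop's pad with more than 8 N for 0.3 s (contact force between tray and backstop above 8 N), for 0.3 s.
At the end, for the whole second after the job is handed in: The tray lies flat on the dock (within 2 mm and 0.02 rad) at rest, flush with the stop pad (the feeler pin pushed in more than 6 of its 8 mm) and square to the dock within 0.03 rad, with both hubs standing in its front compartment (value of joint pin above 0.006 m and angle between the y axis of tray and the y axis of dock, either way round below 0.03 rad and z of tray in the frame of dock between 0.056 and 0.06 m and angle between tray's own z axis and vertical below 0.02 rad and linear speed of tray below 0.01 m/s and angle between each of hub1, hub2's own z axis and vertical below 0.1 rad and y of each of hub1, hub2 in the frame of tray above 0.03 m and distance between each of hub1, hub2 and tray below 0.1 m); the robot touches nothing.
It fails at once if the tray is tipped more than 0.04 rad (its nose sags into the gap or rises) or lifted more than 8 mm (angle between tray's own z axis and vertical above 0.04 rad or height (world z) of tray above 0.068 m or height (world z) of tray_handle above 0.128 m).
It fails at once if the tray is pressed on the backstop's pad with more than 20 N (contact force between tray and backstop above 20 N).
It fails at once if the tray is leant on: it bears on the deck or dock with more than 35 N (contact force between tray and deck above 35 N or contact force between tray and dock above 35 N).
It fails at once if a hub tips over or leaves the tray (angle between any of hub1, hub2's own z axis and vertical above 0.4 rad).
It fails at once if a bystander is moved more than 25 mm (distance of any of bearing, bush, spray, grease, wrench, driver, sprocket from where it was at the start of the episode above 0.025 m).
It also fails if it takes over 56 s, if anything falls off the work surface, if the arm or the gripper's body presses on something with over 40 N, if the wrist force passes 120 N, or if a joint passes its speed limit or range.

## Working session

There is one attempt and no reset: what is moved stays moved. The work goes in short steps, Python scripts to look and compute and a tool call to move; the robot and the scene stay as the last step left them, time stands still between calls to the robot, and variables do not carry over. Pictures are saved under pics/ and viewed, and the job is handed in when it is done.

Besides the shell and the picture viewer there is one more tool, called after "Emit:" by a JSON object that holds its "name" and its "arguments", one argument or row to a line. step_arm: Moves the arm, as the interface text tells. Its arguments: {"type":"object","properties":{"rows":{"type":"string"},"newtons":{"type":"number"}},"required":["rows"]}

```bash
mkdir -p pics; ls
python3 - <<'E'
from plant import *
import cv2
s=get_state();print(s)
for n in("scene","top"):
    p=read_camera(n);cv2.imwrite(f"pics/{n}0.png",p["pixels"]);print(n,p["camera_matrix"],p["R"],p["t"])
    for k in("deck","dock","backstop","tray","tray_handle","tray_front","hub1","bearing","bush"):
        print(k,[(x["conf"],x["at"]) for x in look_for(p,k)][:4])
E
```

```text
pics
{'time': 0.0, 'joint_pos': array([63.79321095, 19.07200533, -3.70538783, 83.704261  ,  1.23518608,
       77.343163  , -5.07149687]), 'qvel': array([-0.01239644, -0.01757049,  0.07835839, -0.00430234,  0.02718438,
       -0.04226734,  0.05355178]), 'effort': array([-5.83087531e-04, -6.23257041e+01,  2.40964594e-02, -3.89898634e+01,
       -6.13971404e-02,  3.97948804e-02,  8.20485388e-05]), 'tool_pos': array([ 0.26310012, -0.56651163,  0.22176805]), 'tcp_rot': array([-88.67952822,  89.92028524, 116.23063944]), 'ft_force': array([ 0.26302776, -0.43185436, -0.46774586]), 'ft_torque': array([-0.00077001, -0.04318923,  0.00094825]), 'opening': 0.08756149435993639}
scene [[372.69326154   0.         262.11540306]
 [  0.         372.69326154 196.51593601]
 [  0.           0.           1.        ]] [[-0.1129297   0.99359016  0.00504645]
 [ 0.7294369   0.086353   -0.67857569]
 [-0.67466191 -0.07295029 -0.73451315]] [ 0.042811   -0.28314767  1.41128869]
deck [(0.88, [0.5935, -0.1674, 0.0595])]
dock [(0.7, [0.5496, 0.1704, 0.0574]), (0.45, [0.5173, -0.2095, 0.0653])]
backstop [(0.59, [0.53
[... 782 characters left out ...]
174261e-01]] [0.01752455 0.48843316 1.57588535]
deck [(0.95, [0.4991, -0.1916, 0.0574]), (0.16, [0.5174, -0.2047, 0.0608])]
dock [(0.69, [0.522, 0.1705, 0.0573])]
backstop [(0.93, [0.5233, 0.308, 0.0859]), (0.37, [0.7713, -0.0587, 0.0774])]
tray [(0.79, [0.5111, -0.2072, 0.0614]), (0.7, [0.1657, 0.2993, 0.0064])]
tray_handle [(0.85, [0.1684, 0.3043, 0.005]), (0.74, [0.4828, -0.1182, 0.077]), (0.73, [0.5187, -0.2082, 0.0608])]
tray_front [(0.59, [0.1671, 0.302, 0.005]), (0.58, [0.5138, -0.2054, 0.0629])]
hub1 [(0.69, [0.4846, -0.1165, 0.0773]), (0.67, [0.753, 0.0766, 0.0109]), (0.62, [0.544, -0.1204, 0.0715])]
bearing [(0.43, [0.6387, -0.2688, 0.0691])]
bush [(0.44, [0.6464, 0.1956, 0.0854])]
```

View pics/scene0.png

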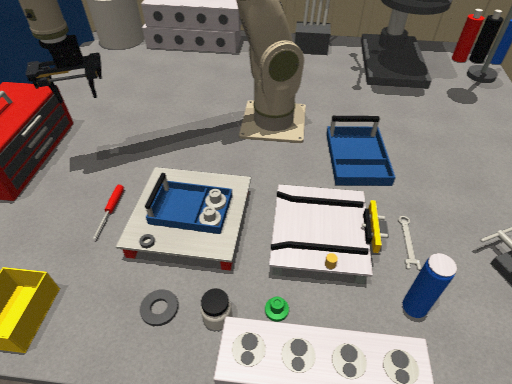

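View pics/top0.png

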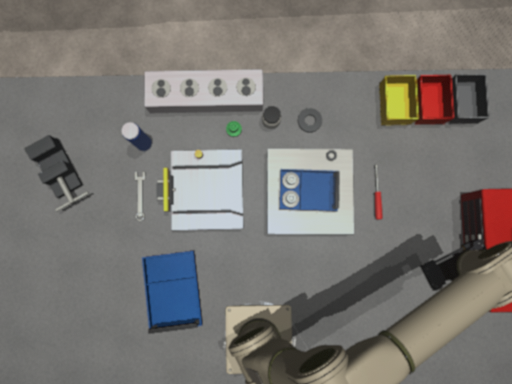

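The tray with the two steel hubs is on the red-legged deck (top image ~308,190; scene ~190,205). A larger empty tray is on the bench (top ~172,290), and a green hub look-alike stands at top ~233,128. The deck tray is the smaller one. I'll enlarge the crops to confirm that and measure.

Run:
```python
import cv2
a=cv2.imread("pics/top0.png")[135:250,145:365];cv2.imwrite("pics/top0c.png",cv2.resize(a,None,fx=3.6,fy=3.6,interpolation=cv2.INTER_CUBIC))
a=cv2.imread("pics/scene0.png")[150:290,115:395];cv2.imwrite("pics/sc0c.png",cv2.resize(a,None,fx=2.8,fy=2.8,interpolation=cv2.INTER_CUBIC))
```

```text
(no output)
```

View pics/top0c.png

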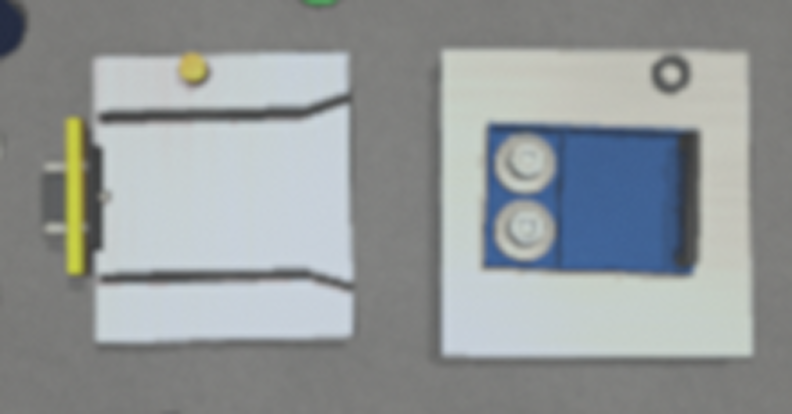

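View pics/sc0c.png

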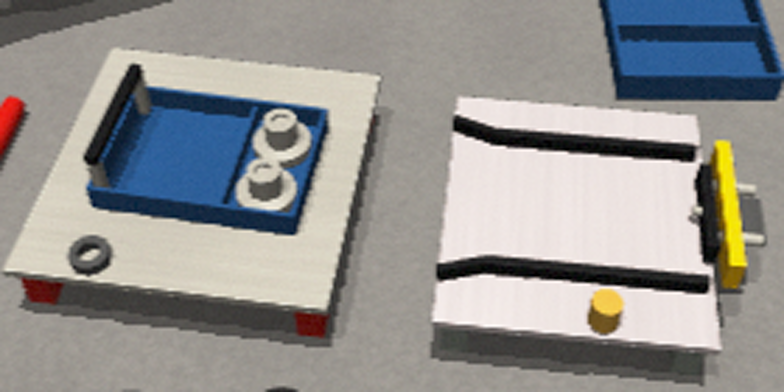

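The loaded tray is confirmed as the smaller one: about 140 x 200 mm, with two steel hubs. Next I'll fit the outlines to get poses.

```bash
cat > h.py <<'E'
import numpy as np, cv2
from scipy.spatial.transform import Rotation as Ro
def ray(p,uv,z):
    d=np.linalg.inv(p["camera_matrix"])@np.array([uv[0],uv[1],1.]); R=p["R"];t=p["t"]
    C=-R.T@t; d=R.T@d; return C+d*(z-C[2])/d[2]
def proj(p,X):
    c=np.asarray(X)@p["R"].T+p["t"]; q=c@p["camera_matrix"].T; return q[:,:2]/q[:,2:]
def fit(P,Q): # 2D rigid model P->Q
    a=P.mean(0);b=Q.mean(0);H=(P-a).T@(Q-b)
    th=np.arctan2(H[0,1]-H[1,0],H[0,0]+H[1,1]);c,s=np.cos(th),np.sin(th);R=np.array([[c,-s],[s,c]])
    t=b-R@a; return t,th,np.linalg.norm(P@R.T+t-Q,axis=1)
E
python3 - <<'E'
from h import *
from plant import *
def un(l,f,ox,oy): return (np.array(l,float)+.5)/f-.5+np.array([ox,oy])
S=get_state();R=Ro.from_euler('xyz',S['tcp_rot'],degrees=True).as_matrix();print(R.round(3))
for cam in("top","scene"):
    p=read_camera(cam)
    if cam=="top":
        g=lambda l:un(l,3.6,145,135)
        # order (+x,+y),(+x,-y),(-x,-y),(-x,+y)
        deck=g([(441,50),(749,50),(753,355),(441,355)])
        dock=g([(93,56),(349,52),(353,340),(96,343)])
        tray=g([(489,124),(699,130),(693,273),(484,268)])
    else:
        g=lambda l:un(l,2.8,115,150)
        deck=g([(330,309),(6,271),(113,48),(380,75)])
        dock=g([(719,349),(433,323),(458,97),(697,117)])
        tray=g([(295,221),(90,190),(150,87),(328,110)])
    for n,c,z,w,h in(("deck",deck,.06,.15,.15),("dock",dock,.058,.14,.125),("tray",tray,.088,.07,.1)):
        Q=np.array([ray(p,u,z)[:2] for u in c]);P=np.array([(w,h),(w,-h),(-w,-h),(-w,h)])
        t,th,e=fit(P,Q);print(cam,n,t.round(4),round(th,4),(e*1e3).round(1))
E
```

```text
[[ 0.     0.421 -0.907]
 [-0.    -0.907 -0.421]
 [-1.     0.    -0.   ]]
top deck [ 0.513  -0.1904] -0.02 [1.3 1.8 1.  0.9]
top dock [0.524  0.1731] 0.0016 [2.1 0.9 2.1 1.4]
top tray [ 0.5124 -0.1823] -0.0512 [1.4 2.  2.5 0.6]
scene deck [ 0.5116 -0.1887] -0.019 [0.1 1.1 0.9 1.9]
scene dock [0.5261 0.1737] 0.0034 [2.2 1.1 0.6 0.9]
scene tray [ 0.5152 -0.1773] -0.0702 [2.1 0.9 7.5 6. ]
```

```bash
cat >> h.py <<'E'
def edges(L):
    return L
def box(x0,x1,y0,y1,z): return np.array([(x0,y0,z),(x1,y0,z),(x1,y1,z),(x0,y1,z)])
def toworld(B,x,y,z,th):
    c,s=np.cos(th),np.sin(th); B=np.array(B); o=B.copy(); o[:,0]=x+c*B[:,0]-s*B[:,1]; o[:,1]=y+s*B[:,0]+c*B[:,1]; o[:,2]+=z; return o
TRAY=[(box(-.07,.07,-.1,.1,.028),(0,255,255)),(box(-.07,.07,-.1,.1,0),(0,128,255)),(box(-.063,.063,-.097,-.085,.066),(0,0,255))]
DOCK=[(box(-.14,.14,-.125,.125,0.),(0,255,0)),(box(-.074,.074,-.08,.125,.016),(255,0,255))]
DECK=[(box(-.15,.15,-.15,.15,0.),(0,255,0))]
def overlay(p,items,crop,f,out):
    x0,x1,y0,y1=crop; im=cv2.resize(p["pixels"][y0:y1,x0:x1],None,fx=f,fy=f,interpolation=cv2.INTER_CUBIC)
    for M,pose in items:
        for B,col in M:
            q=proj(p,toworld(B,*pose)); q=(q+.5-np.array([x0,y0]))*f-.5
            cv2.polylines(im,[np.round(q*16).astype(np.int32)],True,col,1,cv2.LINE_AA,4)
    cv2.imwrite(out,im)
E
python3 - <<'E'
from h import *
from plant import *
it=[(TRAY,(.5125,-.182,.06,-.045)),(DOCK,(.525,.1733,.058,.0025)),(DECK,(.5125,-.1895,.06,-.0195))]
overlay(read_camera("top"),it,(145,365,135,250),3.6,"pics/ov_t.png")
overlay(read_camera("scene"),it,(115,395,150,290),2.8,"pics/ov_s.png")
E
```

```text
(no output)
```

View pics/ov_t.png

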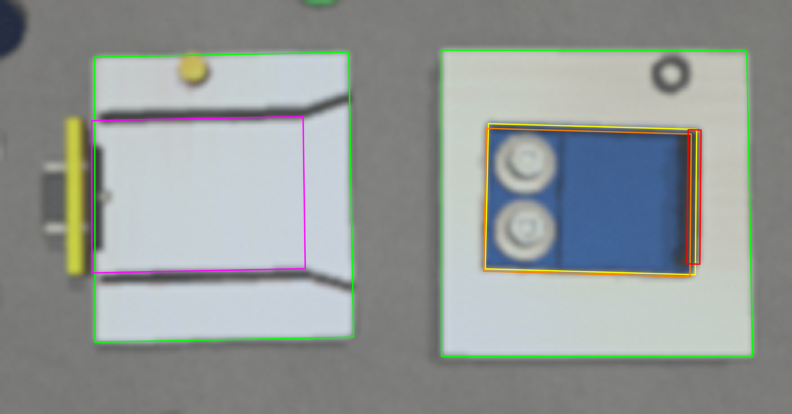

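View pics/ov_s.png

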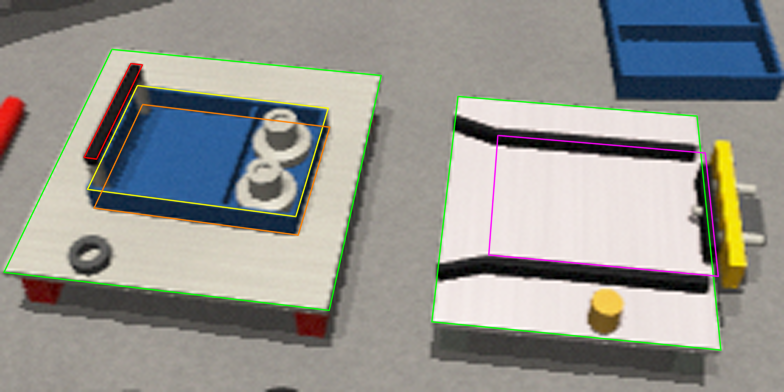

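Overlays match the edges to about 1 mm. Fitted poses:
- **Deck:** (0.5125, -0.1895), -0.0195 rad
- **Dock:** (0.525, 0.1733), +0.0025 rad
- **Gap:** 88 mm
- **Tray:** (0.5125, -0.182), -0.045 rad
- **Handle:** (0.5085, -0.273, 0.12)

I'll move above the handle first.

Emit:
{"name": "step_arm", "arguments": {
  "rows": "0.02 0 0 0 -0.003 -0.007 -1;0.06 0 0 0 -0.012 -0.026 -1;0.1 0 0 0 -0.024 -0.052 -1;0.15 0 0 0 -0.039 -0.083 -1;0.2 0 0 0 -0.055 -0.117 -1;0.25 0 0 0 -0.071 -0.151 -1;0.3 0 0 0 -0.087 -0.185 -1;0.35 0 0 0 -0.1 -0.215 -1;0.4 0 0 0 -0.11 -0.235 -1;0.42 0 0 0 -0.115 -0.244 -1",
  "newtons": 30
}}

```text
time: 2.03
tool_pos: [0.4389, -0.3561, 0.2228]
tcp_rot: [-149.0, 89.9, 31.9]
ft_force: [0.1, 0.7, -0.2]
opening: 0.087
```

```bash
cat > st.py <<'E'
from h import *
from plant import *
import sys
def rel(target,yaw_y,S=None):
    S=S or get_state(); R=Ro.from_euler('xyz',S['tcp_rot'],degrees=True).as_matrix()
    y=-np.array([np.cos(yaw_y),np.sin(yaw_y),0]) if 0 else np.array([np.sin(yaw_y),-np.cos(yaw_y),0])
    x=np.array([0,0,-1.]); Rt=np.stack([x,y,np.cross(x,y)],1)
    return Ro.from_matrix(R.T@Rt).as_rotvec(), R.T@(np.array(target)-S['tool_pos'])
if __name__=="__main__":
    S=get_state();a=[float(v) for v in sys.argv[1:5]]
    r,d=rel(a[:3],a[3],S);print("t",S['time'],"pos",S['tool_pos'].round(4),"F",S['ft_force'].round(2),"op",round(S['opening'],4),"q",S['joint_pos'].round(0));print("turn",r.round(4),"shift",d.round(4))
E
python3 st.py 0.5085 -0.273 0.222 -0.045
```

```text
t 2.0333 pos [ 0.4389 -0.3561  0.2228] F [ 0.15  0.72 -0.2 ] op 0.087 q [ 44.  12. -11.  93.   2.  76. -56.]
turn [ 0.0618 -0.0012  0.0008] shift [ 0.001  -0.0819 -0.0709]
```

Emit:
{"name": "step_arm", "arguments": {
  "rows": "0.01 0 0 0 -0.005 -0.004 -1;0.02 0 0 0 -0.015 -0.012 -1;0.03 0 0 0 -0.028 -0.024 -1;0.04 0 0 0 -0.042 -0.037 -1;0.05 0 0 0 -0.056 -0.049 -1;0.06 0 0 0.005 -0.068 -0.059 -1;0.062 0 0 0.012 -0.077 -0.067 -1;0.062 0 0 0.022 -0.082 -0.071 -1;0.062 0 0 0.03 -0.082 -0.071 -1;0.062 0 0 0.034 -0.082 -0.071 -1"
}}

```text
time: 2.87
tool_pos: [0.5049, -0.2773, 0.1869]
tcp_rot: [-9.5, 89.9, 167.8]
ft_force: [-1.1, 0.2, 0.6]
opening: 0.0871
```

```bash
python3 st.py 0.5085 -0.273 0.102 -0.045
python3 - <<'E'
from h import *
from plant import *
it=[(TRAY,(.5125,-.1815,.06,-.045))]
overlay(read_camera("scene"),it,(115,315,130,270),4,"pics/a_s.png")
E
```

```text
t 2.8667 pos [ 0.5049 -0.2773  0.1869] F [-1.11  0.25  0.62] op 0.0871 q [ 36.  15. -14.  94.   4.  72. -71.]
turn [-0.0025  0.002   0.0003] shift [ 0.0849 -0.0045 -0.0036]
```

View pics/a_s.png

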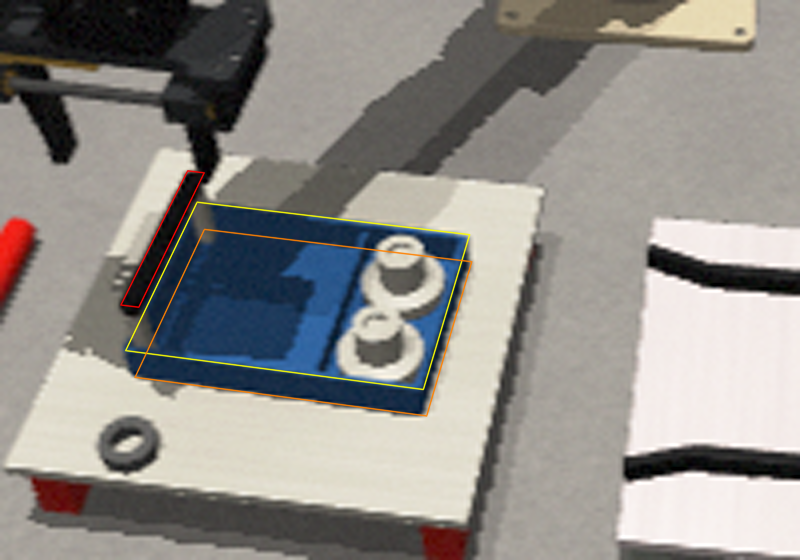

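Emit:
{"name": "step_arm", "arguments": {
  "rows": "0 0 0 0.005 0 0 -1;0 0 0 0.015 0 0 -1;0 0 0 0.028 0 0 -1;0 0 0 0.042 0 0 -1;0 0 0 0.055 0 0 -1;0 0 0 0.067 0 0 -1;0 0 0 0.076 0 0 -1;0 0 0 0.082 0 0 -1;0 0 0 0.085 0 0 -1;0 0 0 0.085 0 0 -1"
}}

```text
time: 3.75
tool_pos: [0.5057, -0.2767, 0.1031]
tcp_rot: [-21.0, 90.0, 156.3]
ft_force: [-0.5, -0.4, 0.6]
opening: 0.0874
```

```bash
python3 st.py 0.5085 -0.273 0.102 -0.045
python3 - <<'E'
from h import *
from plant import *
it=[(TRAY,(.5125,-.1815,.06,-.045))]
overlay(read_camera("scene"),it,(115,315,130,270),4,"pics/b_s.png")
overlay(read_camera("top"),it,(255,365,135,250),5,"pics/b_t.png")
E
```

```text
t 3.75 pos [ 0.5057 -0.2767  0.1031] F [-0.5  -0.41  0.6 ] op 0.0874 q [ 36.  19. -14.  99.   5.  63. -72.]
turn [-0.0022  0.0005  0.0002] shift [ 0.0011 -0.0039 -0.0026]
```

View pics/b_s.png

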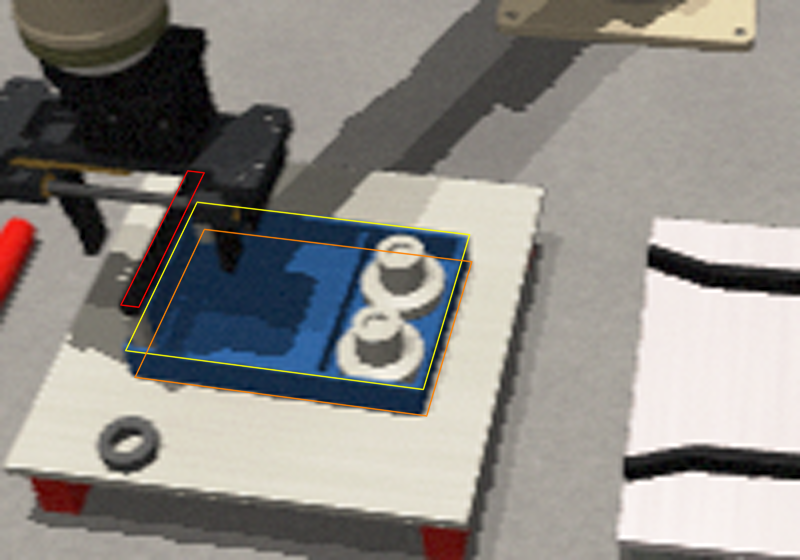

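View pics/b_t.png

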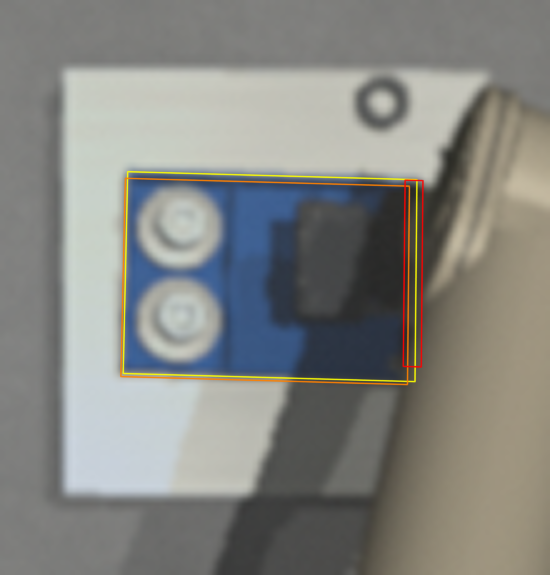

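Emit:
{"name": "step_arm", "arguments": {
  "rows": "0 0 0 0.0005 -0.002 -0.001 -1;0 0 0 0.001 -0.004 -0.003 -1;0 0 0 0.001 -0.004 -0.003 -0.5;0 0 0 0.001 -0.004 -0.003 0;0 0 0 0.001 -0.004 -0.003 0.3;0 0 0 0.001 -0.004 -0.003 0.6;0 0 0 0.001 -0.004 -0.003 0.8;0 0 0 0.001 -0.004 -0.003 1;0 0 0 0.001 -0.004 -0.003 1;0 0 0 0.001 -0.004 -0.003 1",
  "newtons": 30
}}

```text
time: 4.68
tool_pos: [0.5091, -0.2729, 0.1026]
tcp_rot: [132.2, 90.0, -50.5]
ft_force: [0.2, 0.2, -1.0]
opening: 0.0419
```

```bash
python3 st.py 0.5085 -0.273 0.102 -0.045
python3 - <<'E'
from h import *
from plant import *
it=[(TRAY,(.5125,-.1815,.06,-.045))]
overlay(read_camera("scene"),it,(115,315,130,270),4,"pics/c_s.png")
E
```

```text
t 4.6833 pos [ 0.5091 -0.2729  0.1026] F [ 0.19  0.2  -1.01] op 0.0419 q [ 36.  19. -14.  99.   5.  63. -73.]
turn [-0.0023 -0.0001 -0.0001] shift [0.0006 0.0001 0.0006]
```

View pics/c_s.png

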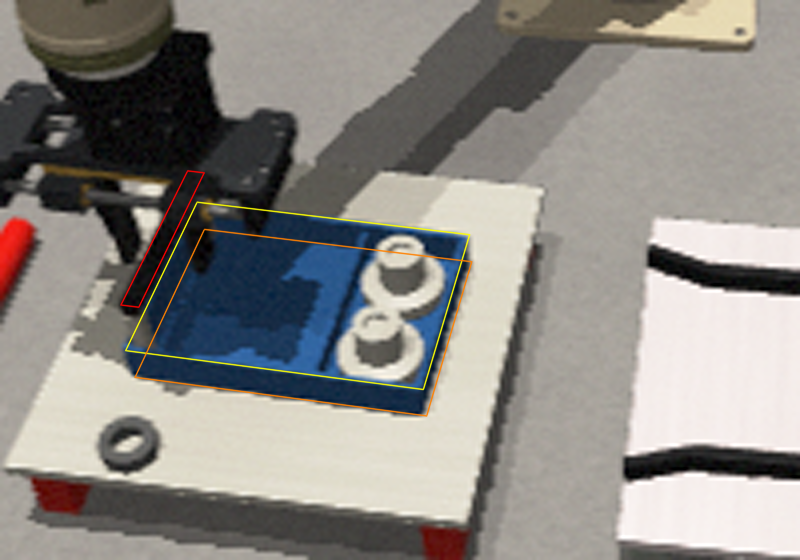

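Half closed, centred on the bar. I'll keep closing.

Emit:
{"name": "step_arm", "arguments": {
  "rows": "0 0 0 0 0 0 1;0 0 0 0 0 0 1;0 0 0 0 0 0 1;0 0 0 0 0 0 1;0 0 0 0 0 0 1;0 0 0 0 0 0 1;0 0 0 0 0 0 1;0 0 0 0 0 0 1;0 0 0 0 0 0 1;0 0 0 0 0 0 1",
  "newtons": 30
}}

```text
time: 5.57
tool_pos: [0.5091, -0.2729, 0.1026]
tcp_rot: [128.9, 90.0, -53.8]
ft_force: [0.9, -0.7, -1.0]
opening: 0.0117
```

```bash
python3 st.py 0.5085 -0.273 0.102 -0.045
```

```text
t 5.5667 pos [ 0.5091 -0.2729  0.1026] F [ 0.86 -0.66 -0.99] op 0.0117 q [ 36.  19. -14.  99.   5.  63. -73.]
turn [-0.0022 -0.     -0.    ] shift [0.0006 0.0001 0.0006]
```

The grip closed on the 12 mm bar. First I'll slide a little on the deck and watch the forces.

Emit:
{"name": "step_arm", "arguments": {
  "rows": "-0.001 0 0 0 -0.001 0 1;-0.003 0 0 0 -0.003 -0.001 1;-0.005 0 0 0 -0.006 -0.001 1;-0.008 0 0 0 -0.009 -0.002 1;-0.011 0 0 0 -0.013 -0.003 1;-0.014 0 0 0 -0.017 -0.004 1;-0.017 0 0 0 -0.021 -0.005 1;-0.02 0 0 0 -0.025 -0.006 1;-0.023 0 0 0 -0.029 -0.007 1;-0.025 0 0 0 -0.032 -0.007 1",
  "newtons": 45
}}

```text
time: 6.4
tool_pos: [0.518, -0.2405, 0.1026]
tcp_rot: [-163.3, 90.0, 15.5]
ft_force: [0.1, -2.0, -0.1]
opening: 0.0112
```

```bash
python3 st.py 0.5255 -0.17 0.1026 0.0025
python3 - <<'E'
from h import *
from plant import *
S=get_state();R=Ro.from_euler('xyz',S['tcp_rot'],degrees=True).as_matrix()
yaw=np.arctan2(R[0,1],-R[1,1]);print("yaw",yaw)
x,y=S['tool_pos'][:2];px=x-.091*np.sin(yaw);py=y+.091*np.cos(yaw)
it=[(TRAY,(px,py,.06,yaw))]
overlay(read_camera("scene"),it,(115,315,130,270),4,"pics/d_s.png")
E
```

```text
t 6.4 pos [ 0.518  -0.2405  0.1026] F [ 0.07 -1.96 -0.11] op 0.0112 q [ 33.  19. -15. 100.   6.  62. -75.]
turn [-0.0238 -0.0002  0.0001] shift [-0.     -0.0707 -0.006 ]
yaw -0.021323120436543865
```

View pics/d_s.png

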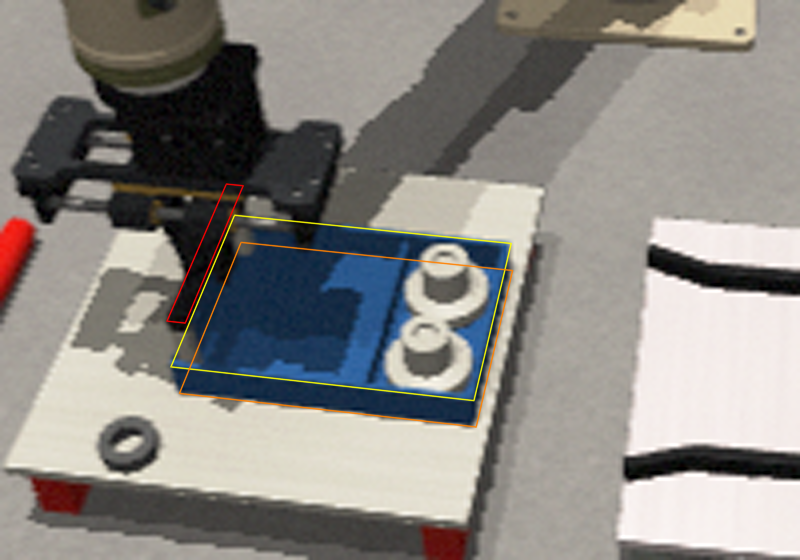

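The tray follows the tool (the model overlay matches), with about 2 N of drag. Next I'll finish the alignment and run over the gap.

Emit:
{"name": "step_arm", "arguments": {
  "rows": "-0.002 0 0 0 -0.004 -0.001 1;-0.005 0 0 0 -0.01 -0.001 1;-0.008 0 0 0 -0.017 -0.002 1;-0.011 0 0 0 -0.025 -0.003 1;-0.014 0 0 0 -0.033 -0.004 1;-0.017 0 0 0 -0.041 -0.005 1;-0.02 0 0 0 -0.049 -0.005 1;-0.022 0 0 0 -0.056 -0.006 1;-0.024 0 0 0 -0.062 -0.006 1;-0.024 0 0 0 -0.066 -0.006 1"
}}

```text
time: 7.28
tool_pos: [0.5253, -0.1745, 0.1027]
tcp_rot: [167.6, 90.0, -12.3]
ft_force: [-0.4, -2.4, 1.2]
opening: 0.0117
```

```bash
cat > ov.py <<'E'
from h import *
from plant import *
import sys
n,z=sys.argv[1],float(sys.argv[2])
S=get_state();R=Ro.from_euler('xyz',S['tcp_rot'],degrees=True).as_matrix()
yaw=np.arctan2(R[0,1],-R[1,1]);x,y=S['tool_pos'][:2]
px=x-.091*np.sin(yaw);py=y+.091*np.cos(yaw);print("yaw",yaw,"tray",px,py,"front",py+.1,"T",S['ft_torque'].round(2))
it=[(TRAY,(px,py,z,yaw)),(DOCK,(.525,.1733,.058,.0025))]
overlay(read_camera("scene"),it,(150,400,150,290),3.2,f"pics/{n}_s.png")
overlay(read_camera("top"),it,(145,345,135,250),4,f"pics/{n}_t.png")
E
python3 st.py 0.5255 -0.11 0.1026 0.0025; python3 ov.py e .06
```

```text
t 7.2833 pos [ 0.5253 -0.1745  0.1027] F [-0.38 -2.36  1.25] op 0.0117 q [ 29.  17. -18. 102.   6.  62. -81.]
turn [ 0.0001 -0.0004 -0.0001] shift [ 0.0001 -0.0645 -0.0003]
yaw 0.0026165353395983288 tray 0.5250851335571104 -0.0834837578299415 front 0.01651624217005851 T [-0.56  0.01 -0.04]
```

View pics/e_s.png

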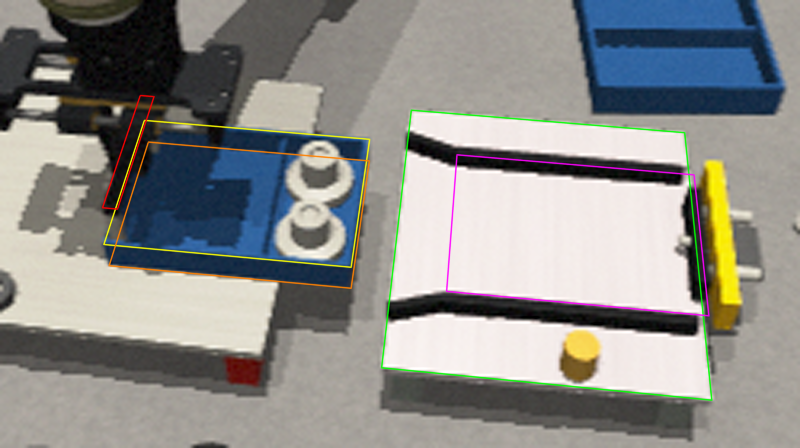

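View pics/e_t.png

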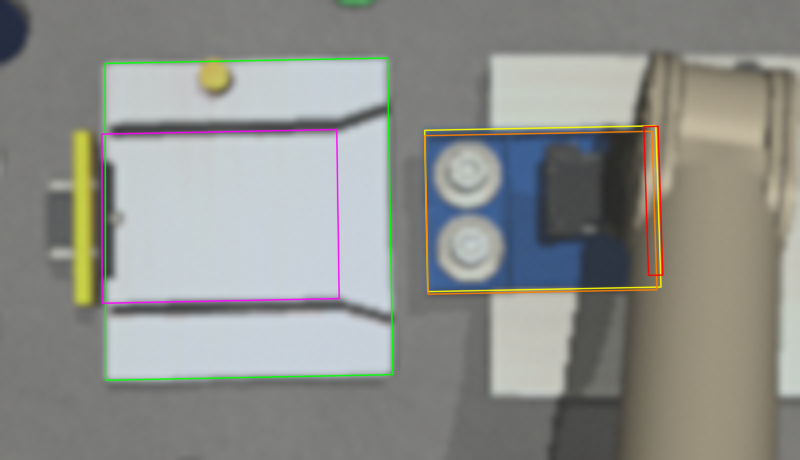

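Emit:
{"name": "step_arm", "arguments": {
  "rows": "0 0 0 0 -0.003 0 1;0 0 0 0 -0.008 0 1;0 0 0 0 -0.015 0 1;0 0 0 0 -0.022 0 1;0 0 0 0 -0.029 0 1;0 0 0 0 -0.036 0 1;0 0 0 0 -0.043 0 1;0 0 0 0 -0.05 0 1;0 0 0 0 -0.056 0 1;0 0 0 0 -0.06 0 1"
}}

```text
time: 8.22
tool_pos: [0.5255, -0.1146, 0.1033]
tcp_rot: [155.4, 89.9, -24.4]
ft_force: [-0.0, -4.8, 7.7]
opening: 0.0113
```

```bash
python3 st.py 0.5255 -0.06 0.1026 0.0025; python3 ov.py f .06
```

```text
t 8.2167 pos [ 0.5255 -0.1146  0.1033] F [-0.04 -4.83  7.68] op 0.0113 q [ 25.  15. -20. 104.   6.  61. -87.]
turn [ 0.     -0.0014 -0.0006] shift [ 0.0006 -0.0546 -0.0001]
yaw 0.0025177835317352374 tray 0.5253029445228102 -0.023572837151362644 front 0.07642716284863736 T [-1.15  0.07  0.06]
```

View pics/f_s.png

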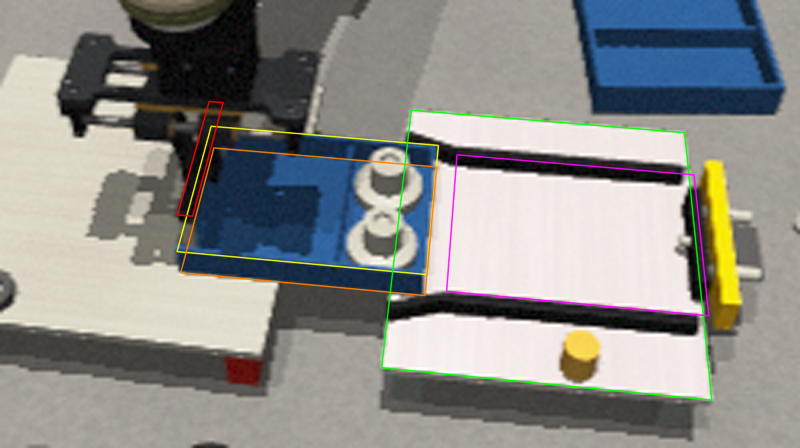

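View pics/f_t.png

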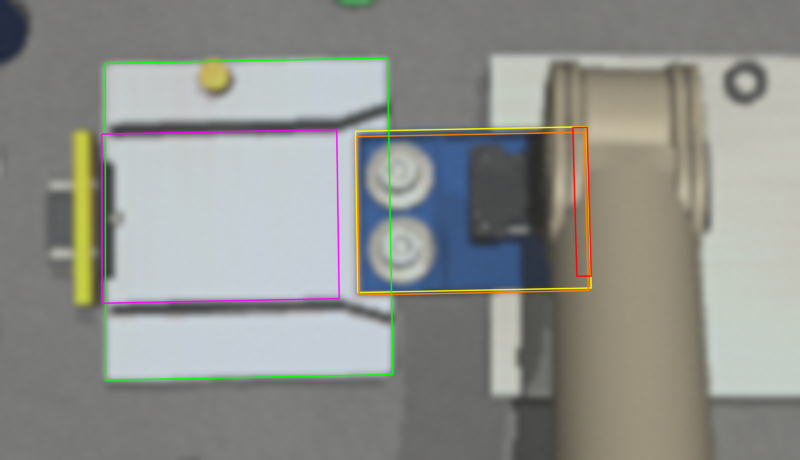

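The nose is over the dock and level. The vertical force is 7.7 N, so I'll ease the handle up slightly while I advance.

Emit:
{"name": "step_arm", "arguments": {
  "rows": "0 0 0 -0.0003 -0.002 0 1;0 0 0 -0.0006 -0.006 0 1;0 0 0 -0.0007 -0.011 0 1;0 0 0 -0.0007 -0.017 0 1;0 0 0 -0.0007 -0.024 0 1;0 0 0 -0.0007 -0.031 0 1;0 0 0 -0.0007 -0.037 0 1;0 0 0 -0.0007 -0.042 0.0005 1;0 0 0 -0.0007 -0.046 0.0005 1;0 0 0 -0.0007 -0.048 0.0005 1"
}}

```text
time: 9.15
tool_pos: [0.524, -0.0664, 0.1028]
tcp_rot: [-25.2, 89.9, 154.9]
ft_force: [0.0, -2.4, -0.4]
opening: 0.0114
```

```bash
python3 st.py 0.525 -0.02 0.1026 0.0025; python3 ov.py g .06
```

```text
t 9.15 pos [ 0.524  -0.0664  0.1028] F [ 0.03 -2.42 -0.38] op 0.0114 q [ 22.  14. -22. 106.   6.  61. -92.]
turn [0.0003 0.0009 0.0004] shift [ 0.0003 -0.0463 -0.0012]
yaw 0.00275769501151005 tray 0.5237162451188593 0.024649139384961077 front 0.12464913938496108 T [-0.58 -0.01  0.03]
```

View pics/g_t.png

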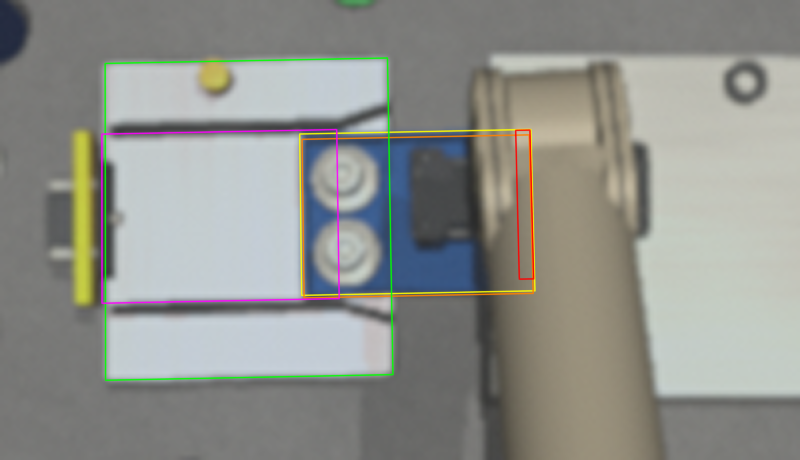

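Emit:
{"name": "step_arm", "arguments": {
  "rows": "0 0 0 0 -0.002 0 1;0 0 0 0 -0.006 0 1;0 0 0 0 -0.012 0 1;0 0 0 0 -0.019 0 1;0 0 0 0 -0.027 0 1;0 0 0 0 -0.035 0 1;0 0 0 0 -0.043 0.0005 1;0 0 0 0 -0.05 0.0005 1;0 0 0 0 -0.056 0.0005 1;0 0 0 0 -0.06 0.0005 1"
}}

```text
time: 10.08
tool_pos: [0.5237, -0.0063, 0.1032]
tcp_rot: [-90.2, 90.0, 89.9]
ft_force: [0.7, -1.8, -3.2]
opening: 0.0116
```

```bash
python3 st.py 0.525 0.04 0.1006 0.0025; python3 ov.py i .06
```

```text
t 10.0833 pos [ 0.5237 -0.0063  0.1032] F [ 0.66 -1.79 -3.24] op 0.0116 q [ 17.  14. -24. 106.   6.  61. -99.]
turn [ 0.0002 -0.      0.0001] shift [ 0.0027 -0.0463 -0.0014]
yaw 0.0027437256133306708 tray 0.5234713161865842 0.0847349788029844 front 0.1847349788029844 T [-0.52  0.02 -0.03]
```

View pics/i_s.png

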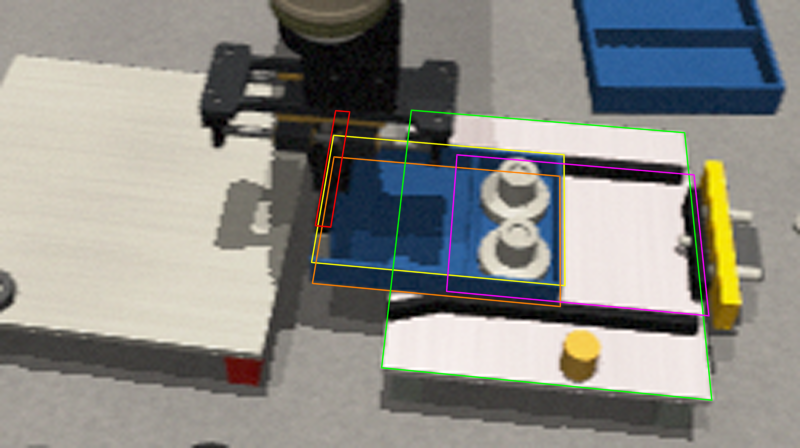

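View pics/i_t.png

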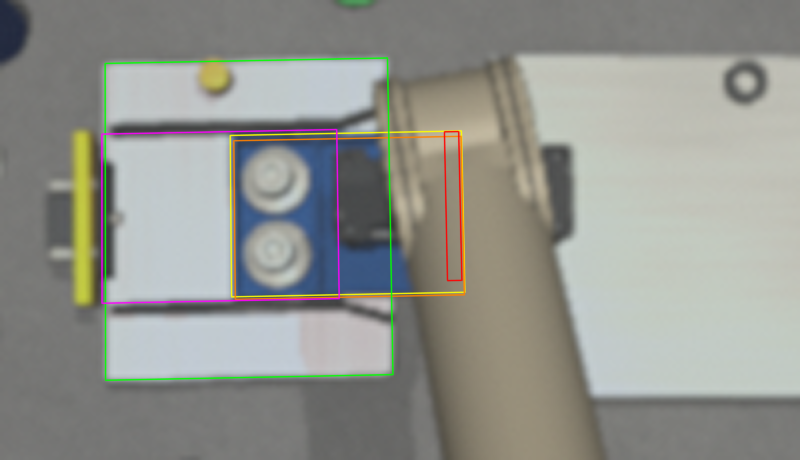

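Emit:
{"name": "step_arm", "arguments": {
  "rows": "0 0 0 0.0003 -0.002 0 1;0 0 0 0.0006 -0.006 0 1;0 0 0 0.0009 -0.011 0 1;0 0 0 0.0012 -0.018 0 1;0 0 0 0.0015 -0.025 0 1;0 0 0 0.0018 -0.032 0 1;0 0 0 0.0021 -0.039 0.0003 1;0 0 0 0.0023 -0.045 0.0003 1;0 0 0 0.0024 -0.05 0.0003 1;0 0 0 0.0025 -0.053 0.0003 1"
}}

```text
time: 11.02
tool_pos: [0.5234, 0.0466, 0.1008]
tcp_rot: [-127.2, 90.0, 52.9]
ft_force: [0.1, -3.0, -2.1]
opening: 0.0117
```

```bash
python3 st.py 0.525 0.07 0.1006 0.0025; python3 ov.py j .058
python3 - <<'E'
from h import *
from plant import *
p=read_camera("top")
x0,x1,y0,y1=145,225,150,230
cv2.imwrite("pics/j_c.png",cv2.resize(p["pixels"][y0:y1,x0:x1],None,fx=7,fy=7,interpolation=cv2.INTER_CUBIC))
q=read_camera("scene");cv2.imwrite("pics/j_c2.png",cv2.resize(q["pixels"][185:265,320:400],None,fx=7,fy=7,interpolation=cv2.INTER_CUBIC))
for u in (113,115,117,119): print(u,ray(p,(145+u/4,135+220/4),.07).round(4), ray(p,(145+u/4,135+220/4),.082).round(4))
E
```

```text
t 11.0167 pos [0.5234 0.0466 0.1008] F [ 0.09 -3.03 -2.12] op 0.0117 q [  13.   15.  -26.  106.    7.   61. -106.]
turn [ 0.0001 -0.0001  0.0002] shift [ 0.0002 -0.0234 -0.0017]
yaw 0.002623953728990461 tray 0.523130595589772 0.13760369231717653 front 0.23760369231717654 T [-0.45  0.01 -0.05]
113 [0.5217 0.2877 0.07  ] [0.5202 0.2856 0.082 ]
115 [0.5217 0.286  0.07  ] [0.5202 0.2838 0.082 ]
117 [0.5217 0.2842 0.07  ] [0.5202 0.2821 0.082 ]
119 [0.5216 0.2825 0.07  ] [0.5202 0.2804 0.082 ]
```

View pics/j_c.png

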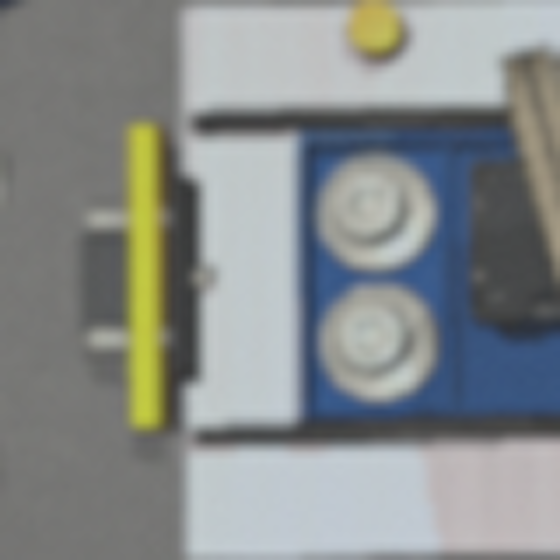

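View pics/j_c2.png

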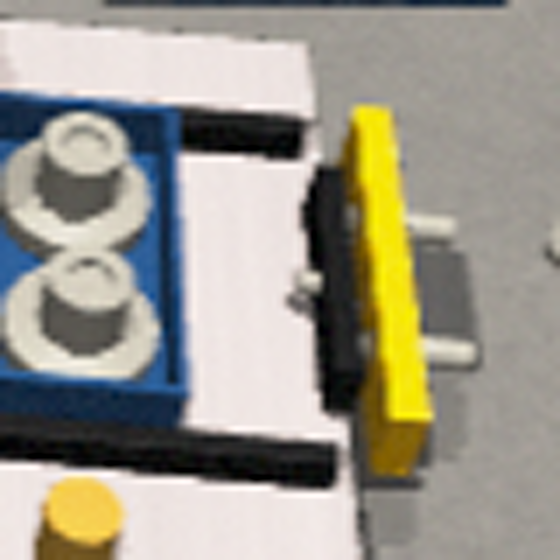

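Emit:
{"name": "step_arm", "arguments": {
  "rows": "0 0 0 0 -0.002 0 1;0 0 0 0 -0.005 0 1;0 0 0 0 -0.009 0 1;0 0 0 0 -0.013 0 1;0 0 0 0 -0.017 0 1;0 0 0 0 -0.021 0 1;0 0 0 0 -0.025 0 1;0 0 0 0 -0.028 0 1;0 0 0 0 -0.03 0 1;0 0 0 0 -0.03 0 1"
}}

```text
time: 12.05
tool_pos: [0.5233, 0.0765, 0.1007]
tcp_rot: [-94.3, 90.0, 85.8]
ft_force: [0.5, 1.7, -3.2]
opening: 0.0117
```

```bash
python3 st.py 0.525 0.0935 0.1006 0.0025; python3 ov.py k .058
```

```text
t 12.05 pos [0.5233 0.0765 0.1007] F [ 0.51  1.7  -3.23] op 0.0117 q [  10.   15.  -27.  105.    8.   61. -109.]
turn [ 0.0001 -0.      0.0005] shift [ 0.0001 -0.017  -0.0018]
yaw 0.00263600237586811 tray 0.5230133967157324 0.16749392202625543 front 0.26749392202625544 T [ 0.31 -0.03 -0.07]
```

View pics/k_s.png

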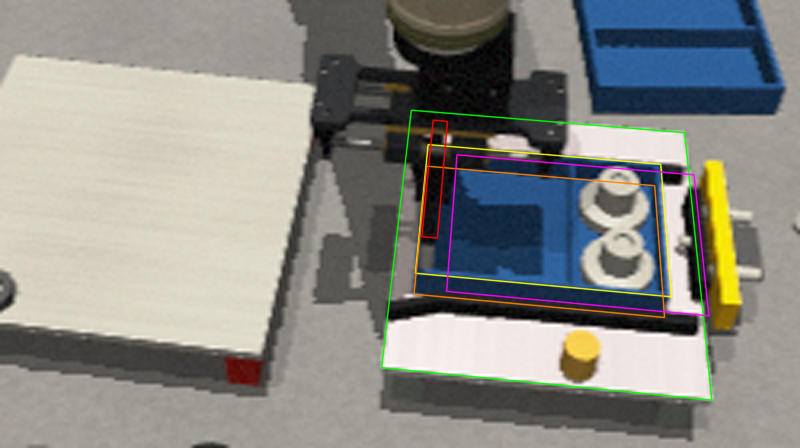

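Emit:
{"name": "step_arm", "arguments": {
  "rows": "0 0 0 0.0001 -0.001 0 1;0 0 0 0.0002 -0.002 0 1;0 0 0 0.0003 -0.004 0 1;0 0 0 0.0004 -0.006 0 1;0 0 0 0.0005 -0.008 0 1;0 0 0 0.0005 -0.009 0 1;0 0 0 0.0005 -0.01 0 1;0 0 0 0.0005 -0.011 0 1;0 0 0 0.0005 -0.0115 0 1;0 0 0 0.0005 -0.012 0 1"
}}

```text
time: 12.98
tool_pos: [0.5236, 0.0875, 0.1005]
tcp_rot: [159.9, 90.0, -20.0]
ft_force: [0.8, -3.9, 4.7]
opening: 0.0116
```

Emit:
{"name": "step_arm", "arguments": {
  "rows": "0 0 0 0 -0.0001 0 1;0 0 0 0 -0.0002 0 1;0 0 0 0 -0.0003 0 1;0 0 0 0 -0.0004 0 1;0 0 0 0 -0.0005 0 1;0 0 0 0 -0.0006 0 1;0 0 0 0 -0.0007 0 1;0 0 0 0 -0.0008 0 1;0 0 0 0 -0.0009 0 1;0 0 0 0 -0.001 0 1"
}}

```text
time: 13.82
tool_pos: [0.5236, 0.0883, 0.1005]
tcp_rot: [156.9, 90.0, -23.1]
ft_force: [0.7, -4.3, 6.0]
opening: 0.0114
```

```bash
python3 st.py 0.525 0.0935 0.1006 0.0025; python3 ov.py l .058
```

```text
t 13.8167 pos [0.5236 0.0883 0.1005] F [ 0.67 -4.27  5.97] op 0.0114 q [   9.   15.  -27.  105.    8.   61. -111.]
turn [-0.0011 -0.0006 -0.0003] shift [-0.0001 -0.0052 -0.0014]
yaw 0.0014401217602310764 tray 0.5234551635598046 0.17933444055175898 front 0.279334440551759 T [-0.87  0.06  0.01]
```

View pics/l_t.png

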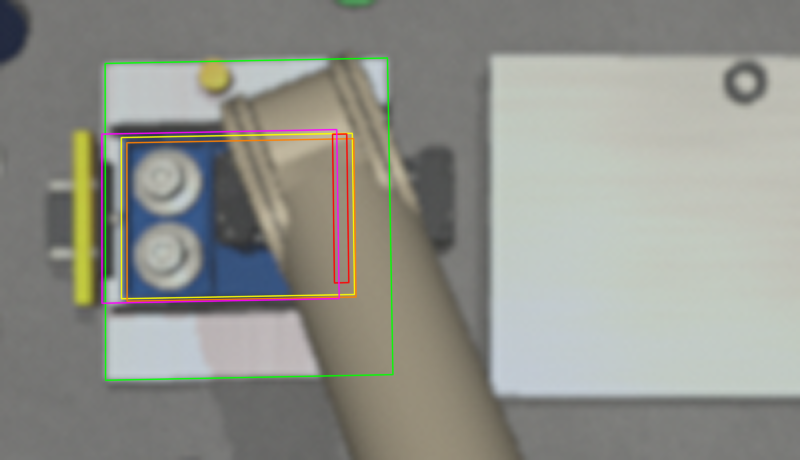

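Emit:
{"name": "step_arm", "arguments": {
  "rows": "0 0 0 -0.0001 -0.0002 0 1;0 0 0 -0.0002 -0.0004 0 1;0 0 0 -0.0003 -0.0006 0 1;0 0 0 -0.0003 -0.0008 0 1;0 0 0 -0.0003 -0.001 0 1;0 0 0 -0.0003 -0.0012 0 1;0 0 0 -0.0003 -0.0014 0 1;0 0 0 -0.0003 -0.0016 0 1;0 0 0 -0.0003 -0.0018 0 1;0 0 0 -0.0003 -0.002 0 1"
}}

```text
time: 14.75
tool_pos: [0.5233, 0.0906, 0.1005]
tcp_rot: [60.1, 90.0, -119.8]
ft_force: [-0.1, -3.2, 4.0]
opening: 0.0109
```

Emit:
{"name": "step_arm", "arguments": {
  "rows": "0 0 0 0 -0.0001 0 1;0 0 0 0 -0.0002 0 1;0 0 0 0 -0.0003 0 1;0 0 0 0 -0.0004 0 1;0 0 0 0 -0.0005 0 1;0 0 0 0 -0.0006 0 1;0 0 0 0 -0.0007 0 1;0 0 0 0 -0.0008 0 1;0 0 0 0 -0.0009 0 1;0 0 0 0 -0.001 0 1"
}}

```text
time: 15.58
tool_pos: [0.5233, 0.0916, 0.1005]
tcp_rot: [78.4, 90.0, -101.5]
ft_force: [0.2, -4.8, 3.3]
opening: 0.0114
```

Emit:
{"name": "step_arm", "arguments": {
  "rows": "0 0 0 0 -0.0001 0 1;0 0 0 0 -0.0001 0 1;0 0 0 0 -0.0002 0 1;0 0 0 0 -0.0002 0 1;0 0 0 0 -0.0003 0 1;0 0 0 0 -0.0003 0 1;0 0 0 0 -0.0004 0 1;0 0 0 0 -0.0004 0 1;0 0 0 0 -0.0005 0 1;0 0 0 0 -0.0005 0 1"
}}

```text
time: 16.42
tool_pos: [0.5233, 0.0921, 0.1005]
tcp_rot: [115.3, 90.0, -64.6]
ft_force: [0.5, -3.5, 3.3]
opening: 0.0116
```

```bash
python3 st.py 0.525 0.0935 0.1006 0.0025
python3 - <<'E'
from h import *
from plant import *
p=read_camera("top");cv2.imwrite("pics/m_c.png",cv2.resize(p["pixels"][160:220,150:230],None,fx=9,fy=9,interpolation=cv2.INTER_CUBIC))
print(get_state()['ft_force'],get_state()['ft_torque'])
E
```

```text
t 16.4167 pos [0.5233 0.0921 0.1005] F [ 0.55 -3.5   3.29] op 0.0116 q [   9.   16.  -27.  105.    8.   61. -111.]
turn [-0.0007 -0.     -0.0001] shift [-0.0001 -0.0014 -0.0017]
[-0.20141528 -2.78777166  3.33144708] [-0.70132787 -0.02677423 -0.04678945]
```

View pics/m_c.png

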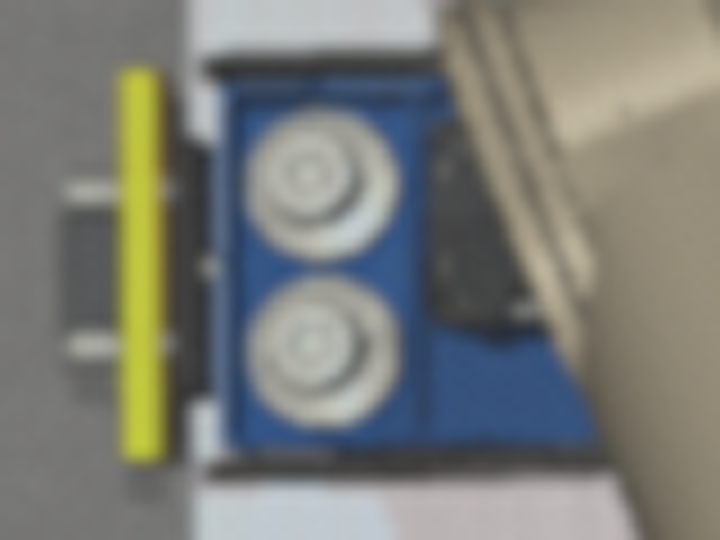

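The gap left is about 1.5 px (roughly 4–5 mm), with the pin still visible in it. I'll continue gently.

Emit:
{"name": "step_arm", "arguments": {
  "rows": "0 0 0 0 -0.0002 0 1;0 0 0 0 -0.0004 0 1;0 0 0 0 -0.0006 0 1;0 0 0 0 -0.0008 0 1;0 0 0 0 -0.001 0 1;0 0 0 0 -0.0011 0 1;0 0 0 0 -0.0012 0 1;0 0 0 0 -0.0013 0 1;0 0 0 0 -0.0014 0 1;0 0 0 0 -0.0015 0 1"
}}

```text
time: 17.3
tool_pos: [0.5233, 0.0936, 0.1005]
tcp_rot: [104.7, 90.0, -75.2]
ft_force: [0.1, -4.5, 3.2]
opening: 0.0111
```

Emit:
{"name": "step_arm", "arguments": {
  "rows": "0 0 0 0 -0.0001 0 1;0 0 0 0 -0.0002 0 1;0 0 0 0 -0.0003 0 1;0 0 0 0 -0.0004 0 1;0 0 0 0 -0.0005 0 1;0 0 0 0 -0.0005 0 1;0 0 0 0 -0.0006 0 1;0 0 0 0 -0.0006 0 1;0 0 0 0 -0.0007 0 1;0 0 0 0 -0.0007 0 1"
}}

```text
time: 18.13
tool_pos: [0.5233, 0.0943, 0.1005]
tcp_rot: [168.7, 90.0, -11.2]
ft_force: [-0.7, -3.5, 2.4]
opening: 0.0113
```

Emit:
{"name": "step_arm", "arguments": {
  "rows": "0 0 0 0 -0.0001 0 1;0 0 0 0 -0.0002 0 1;0 0 0 0 -0.0003 0 1;0 0 0 0 -0.0004 0 1;0 0 0 0 -0.0005 0 1;0 0 0 0 -0.0005 0 1;0 0 0 0 -0.0006 0 1;0 0 0 0 -0.0006 0 1;0 0 0 0 -0.0007 0 1;0 0 0 0 -0.0007 0 1"
}}

```text
time: 18.97
tool_pos: [0.5233, 0.095, 0.1005]
tcp_rot: [147.6, 90.0, -32.3]
ft_force: [-0.1, -4.2, 2.6]
opening: 0.0117
```

Emit:
{"name": "step_arm", "arguments": {
  "rows": "0 0 0 0 -0.0001 0 1;0 0 0 0 -0.0002 0 1;0 0 0 0 -0.0003 0 1;0 0 0 0 -0.0004 0 1;0 0 0 0 -0.0005 0 1;0 0 0 0 -0.0005 0 1;0 0 0 0 -0.0006 0 1;0 0 0 0 -0.0006 0 1;0 0 0 0 -0.0007 0 1;0 0 0 0 -0.0007 0 1"
}}

```text
time: 19.8
tool_pos: [0.5233, 0.0957, 0.1005]
tcp_rot: [105.2, 90.0, -74.7]
ft_force: [-0.9, -3.5, 1.7]
opening: 0.0115
```

```bash
python3 st.py 0.525 0.0935 0.1006 0.0025
python3 - <<'E'
from h import *
from plant import *
p=read_camera("top");cv2.imwrite("pics/n_c.png",cv2.resize(p["pixels"][160:220,150:230],None,fx=9,fy=9,interpolation=cv2.INTER_CUBIC))
print(get_state()['ft_force'],get_state()['ft_torque'])
E
```

```text
t 19.8 pos [0.5233 0.0957 0.1005] F [-0.85 -3.51  1.74] op 0.0115 q [   9.   16.  -27.  105.    8.   61. -112.]
turn [-0.0007 -0.     -0.0001] shift [-0.0001  0.0022 -0.0017]
[ 0.11954162 -2.84257507  2.52750823] [-7.85401488e-01  4.31808225e-04 -7.00259297e-02]
```

View pics/n_c.png

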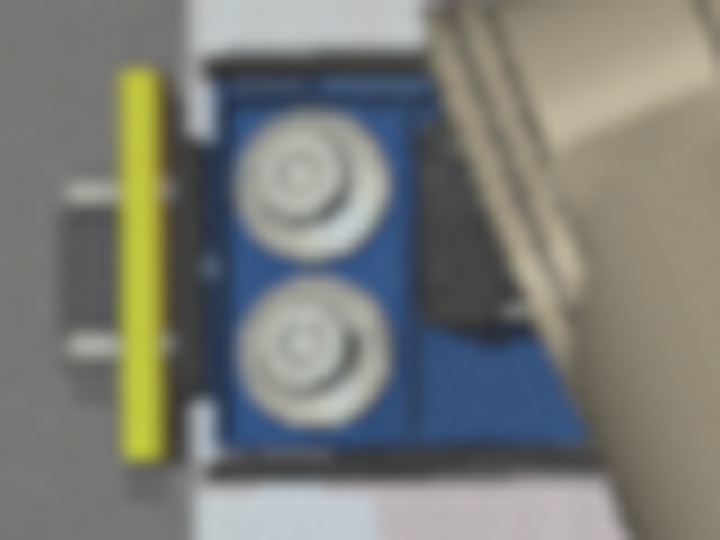

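Emit:
{"name": "step_arm", "arguments": {
  "rows": "0 0 0 0 -0.0001 0 1;0 0 0 0 -0.0002 0 1;0 0 0 0 -0.0002 0 1;0 0 0 0 -0.0003 0 1;0 0 0 0 -0.0003 0 1;0 0 0 0 -0.0004 0 1;0 0 0 0 -0.0004 0 1;0 0 0 0 -0.0005 0 1;0 0 0 0 -0.0005 0 1;0 0 0 0 -0.0005 0 1"
}}

```text
time: 20.68
tool_pos: [0.5233, 0.0962, 0.1006]
tcp_rot: [174.5, 90.0, -5.4]
ft_force: [0.1, -3.4, 2.5]
opening: 0.0114
```

Emit:
{"name": "step_arm", "arguments": {
  "rows": "0 0 0 0 -0.0001 0 1;0 0 0 0 -0.0002 0 1;0 0 0 0 -0.0002 0 1;0 0 0 0 -0.0003 0 1;0 0 0 0 -0.0003 0 1;0 0 0 0 -0.0004 0 1;0 0 0 0 -0.0004 0 1;0 0 0 0 -0.0005 0 1;0 0 0 0 -0.0005 0 1;0 0 0 0 -0.0005 0 1"
}}

```text
time: 21.52
tool_pos: [0.5233, 0.0967, 0.1005]
tcp_rot: [119.2, 90.0, -60.6]
ft_force: [-0.2, -3.9, 2.2]
opening: 0.0113
```

Emit:
{"name": "step_arm", "arguments": {
  "rows": "0 0 0 0 -0.0001 0 1;0 0 0 0 -0.0002 0 1;0 0 0 0 -0.0002 0 1;0 0 0 0 -0.0003 0 1;0 0 0 0 -0.0003 0 1;0 0 0 0 -0.0004 0 1;0 0 0 0 -0.0004 0 1;0 0 0 0 -0.0005 0 1;0 0 0 0 -0.0005 0 1;0 0 0 0 -0.0005 0 1"
}}

```text
time: 22.35
tool_pos: [0.5233, 0.0972, 0.1005]
tcp_rot: [110.0, 90.0, -69.9]
ft_force: [-0.2, -3.9, 2.5]
opening: 0.0113
```

Emit:
{"name": "step_arm", "arguments": {
  "rows": "0 0 0 0 -0.0001 0 1;0 0 0 0 -0.0002 0 1;0 0 0 0 -0.0002 0 1;0 0 0 0 -0.0003 0 1;0 0 0 0 -0.0003 0 1;0 0 0 0 -0.0004 0 1;0 0 0 0 -0.0004 0 1;0 0 0 0 -0.0005 0 1;0 0 0 0 -0.0005 0 1;0 0 0 0 -0.0005 0 1"
}}

```text
time: 23.18
tool_pos: [0.5233, 0.0977, 0.1005]
tcp_rot: [169.6, 90.0, -10.3]
ft_force: [0.2, -4.0, 1.5]
opening: 0.0118
```

```bash
python3 st.py 0.525 0.0935 0.1006 0.0025
python3 - <<'E'
from h import *
from plant import *
p=read_camera("top");cv2.imwrite("pics/o_c.png",cv2.resize(p["pixels"][160:220,150:230],None,fx=9,fy=9,interpolation=cv2.INTER_CUBIC))
print(get_state()['ft_force'],get_state()['ft_torque'])
E
```

```text
t 23.1833 pos [0.5233 0.0977 0.1005] F [ 0.19 -4.01  1.54] op 0.0118 q [   9.   16.  -27.  105.    8.   61. -112.]
turn [-0.0007 -0.     -0.    ] shift [-0.0001  0.0042 -0.0017]
[ 0.24182638 -2.98461912  1.44998807] [-0.75812624  0.00866091  0.03130847]
```

View pics/o_c.png

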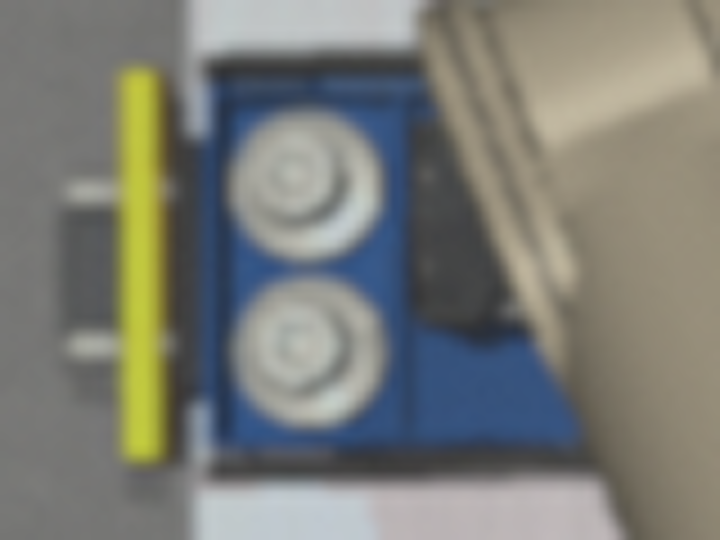

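Emit:
{"name": "step_arm", "arguments": {
  "rows": "0 0 0 0 -0.0001 0 1;0 0 0 0 -0.0002 0 1;0 0 0 0 -0.0003 0 1;0 0 0 0 -0.0004 0 1;0 0 0 0 -0.0005 0 1;0 0 0 0 -0.0006 0 1;0 0 0 0 -0.0006 0 1;0 0 0 0 -0.0006 0 1;0 0 0 0 -0.0006 0 1;0 0 0 0 -0.0006 0 1"
}}

```text
time: 24.07
tool_pos: [0.5233, 0.0983, 0.1005]
tcp_rot: [169.7, 90.0, -10.2]
ft_force: [-0.2, -3.3, 1.8]
opening: 0.0113
```

Emit:
{"name": "step_arm", "arguments": {
  "rows": "0 0 0 0 -0.0001 0 1;0 0 0 0 -0.0002 0 1;0 0 0 0 -0.0003 0 1;0 0 0 0 -0.0004 0 1;0 0 0 0 -0.0005 0 1;0 0 0 0 -0.0006 0 1;0 0 0 0 -0.0006 0 1;0 0 0 0 -0.0006 0 1;0 0 0 0 -0.0006 0 1;0 0 0 0 -0.0006 0 1"
}}

```text
time: 24.9
tool_pos: [0.5233, 0.0987, 0.1005]
tcp_rot: [82.5, 90.0, -97.4]
ft_force: [-0.1, -5.2, 2.9]
opening: 0.0116
```

Emit:
{"name": "step_arm", "arguments": {
  "rows": "0 0 0 0 -0.0001 0 1;0 0 0 0 -0.0001 0 1;0 0 0 0 -0.0002 0 1;0 0 0 0 -0.0002 0 1;0 0 0 0 -0.0003 0 1;0 0 0 0 -0.0003 0 1;0 0 0 0 -0.0003 0 1;0 0 0 0 -0.0003 0 1;0 0 0 0 -0.0003 0 1;0 0 0 0 -0.0003 0 1"
}}

```text
time: 25.73
tool_pos: [0.5233, 0.0986, 0.1005]
tcp_rot: [84.6, 90.0, -95.3]
ft_force: [-1.1, -5.2, 3.3]
opening: 0.0118
```

Run:
```python
from plant import *
for i in range(3):
    read_camera("top");s=get_state();print(s['ft_force'].round(2),s['ft_torque'].round(2),s['tool_pos'].round(5))
```

```text
[ 0.52 -4.67  2.23] [-1.25  0.04 -0.06] [0.52328 0.09868 0.10053]
[-0.81 -6.18  4.02] [-1.23  0.09  0.02] [0.52331 0.09867 0.10052]
[-0.25 -6.4   2.82] [-1.19  0.05 -0.04] [0.52331 0.09866 0.10055]
```

Contact felt: the TCP stalled at y = 0.0987 while the force rises. The free-sliding drag was about 3.6 N, so I'll build up to about 16 N total (about 12.5 N on the pad).

Emit:
{"name": "step_arm", "arguments": {
  "rows": "0 0 0 0 -0.0001 0 1;0 0 0 0 -0.0002 0 1;0 0 0 0 -0.0003 0 1;0 0 0 0 -0.0004 0 1;0 0 0 0 -0.0005 0 1;0 0 0 0 -0.0005 0 1;0 0 0 0 -0.0005 0 1;0 0 0 0 -0.0005 0 1;0 0 0 0 -0.0005 0 1;0 0 0 0 -0.0005 0 1"
}}

```text
time: 26.72
tool_pos: [0.5234, 0.0987, 0.1005]
tcp_rot: [89.8, 89.9, -90.2]
ft_force: [0.2, -8.2, 1.9]
opening: 0.0116
```

Run:
```python
from plant import *
for i in range(3):
    read_camera("top");s=get_state();print(s['ft_force'].round(2),s['ft_torque'].round(2),s['tool_pos'].round(5))
```

```text
[ 0.56 -7.42  3.27] [-1.49  0.07  0.07] [0.52338 0.0987  0.10054]
[-0.19 -7.52  3.82] [-1.57  0.06  0.03] [0.52337 0.0987  0.10051]
[ 0.07 -6.16  4.21] [-1.52 -0.   -0.  ] [0.5234  0.09867 0.10054]
```

Emit:
{"name": "step_arm", "arguments": {
  "rows": "0 0 0 0 -0.0001 0 1;0 0 0 0 -0.0003 0 1;0 0 0 0 -0.0005 0 1;0 0 0 0 -0.0007 0 1;0 0 0 0 -0.0009 0 1;0 0 0 0 -0.001 0 1;0 0 0 0 -0.001 0 1;0 0 0 0 -0.001 0 1;0 0 0 0 -0.001 0 1;0 0 0 0 -0.001 0 1"
}}

```text
time: 27.7
tool_pos: [0.5236, 0.0988, 0.1005]
tcp_rot: [95.2, 89.9, -84.8]
ft_force: [0.5, -10.8, 3.5]
opening: 0.0116
```

Run:
```python
from plant import *
for i in range(3):
    read_camera("top");s=get_state();print(s['ft_force'].round(2),s['ft_torque'].round(2),s['tool_pos'].round(5))
```

```text
[  0.97 -10.42   2.41] [-2.14 -0.04  0.07] [0.52359 0.09877 0.10054]
[  1.49 -10.35   3.03] [-2.12 -0.1   0.08] [0.52361 0.09877 0.10053]
[  0.86 -10.28   4.02] [-2.09 -0.12  0.04] [0.52359 0.09873 0.10052]
```

Emit:
{"name": "step_arm", "arguments": {
  "rows": "0 0 0 0 -0.0002 0 1;0 0 0 0 -0.0004 0 1;0 0 0 0 -0.0006 0 1;0 0 0 0 -0.0008 0 1;0 0 0 0 -0.001 0 1;0 0 0 0 -0.0012 0 1;0 0 0 0 -0.0014 0 1;0 0 0 0 -0.0016 0 1;0 0 0 0 -0.0016 0 1;0 0 0 0 -0.0016 0 1"
}}

```text
time: 28.68
tool_pos: [0.5239, 0.0989, 0.1005]
tcp_rot: [96.5, 89.8, -83.5]
ft_force: [1.1, -15.2, 3.3]
opening: 0.0114
```

Run:
```python
from plant import *
for i in range(3):
    read_camera("top");s=get_state();print(s['ft_force'].round(2),s['ft_torque'].round(2),s['tool_pos'].round(5))
```

```text
[  0.6  -14.04   4.06] [-3.08 -0.31  0.12] [0.52391 0.09883 0.10055]
[  0.85 -16.71   3.75] [-3.13 -0.22  0.14] [0.52389 0.09886 0.10052]
[  1.41 -14.69   3.75] [-3.14 -0.24  0.1 ] [0.52389 0.09886 0.10052]
```

Emit:
{"name": "step_arm", "arguments": {
  "rows": "0 0 0 0 -0.0001 0 1;0 0 0 0 -0.0002 0 1;0 0 0 0 -0.0003 0 1;0 0 0 0 -0.0003 0 1;0 0 0 0 -0.0003 0 1;0 0 0 0 -0.0003 0 1;0 0 0 0 -0.0003 0 1;0 0 0 0 -0.0003 0 1;0 0 0 0 -0.0003 0 1;0 0 0 0 -0.0003 0 1"
}}

```text
time: 29.67
tool_pos: [0.5239, 0.0989, 0.1005]
tcp_rot: [96.2, 89.8, -83.8]
ft_force: [0.9, -15.7, 4.3]
opening: 0.0111
```

Run:
```python
from plant import *
import cv2
for i in range(3):
    p=read_camera("top");s=get_state();print(s['ft_force'].round(2),s['ft_torque'].round(2),s['tool_pos'].round(5))
cv2.imwrite("pics/p_c.png",cv2.resize(p["pixels"][160:220,150:230],None,fx=9,fy=9,interpolation=cv2.INTER_CUBIC))
```

```text
[  1.48 -15.67   4.15] [-3.26 -0.25  0.11] [0.52391 0.09888 0.10052]
[  1.77 -15.8    3.55] [-3.34 -0.22  0.13] [0.52394 0.09885 0.10052]
[  1.67 -15.95   3.65] [-3.31 -0.26  0.12] [0.52394 0.09884 0.10054]
```

View pics/p_c.png

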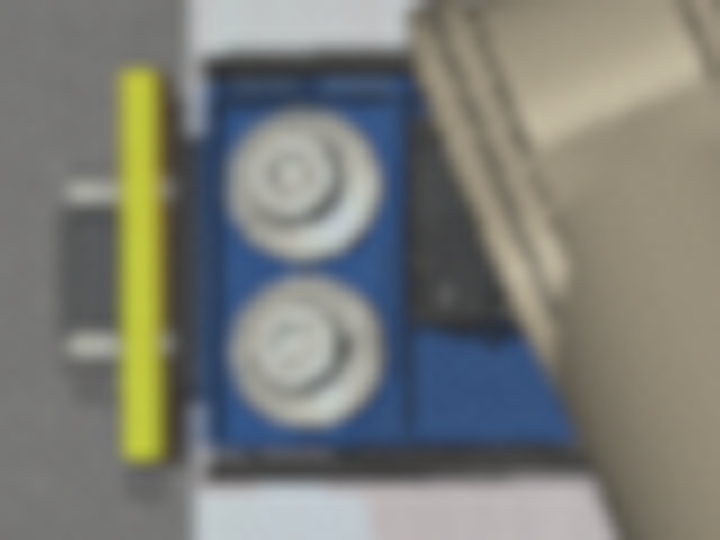

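Pressed at about 15.8 N total (about 12–13 N on the pad) for over 0.5 s, with the tray flush. Now I'll unload and then open.

Emit:
{"name": "step_arm", "arguments": {
  "rows": "0 0 0 0 0.0005 0 1;0 0 0 0 0.001 0 1;0 0 0 0 0.0015 0 1;0 0 0 0 0.002 0 1;0 0 0 0 0.0025 0 1;0 0 0 0 0.003 0 1;0 0 0 0 0.0033 0 1;0 0 0 0 0.0036 0 1;0 0 0 0 0.0036 0 1;0 0 0 0 0.0036 0 1"
}}

```text
time: 30.65
tool_pos: [0.5236, 0.0987, 0.1006]
tcp_rot: [157.8, 90.0, -22.1]
ft_force: [1.9, -5.1, 0.9]
opening: 0.0113
```

Run:
```python
from plant import *
for i in range(3):
    p=read_camera("top");s=get_state();print(s['ft_force'].round(2),s['ft_torque'].round(2),s['tool_pos'].round(5))
```

```text
[ 2.64 -4.58  1.16] [-1.06 -0.35 -0.01] [0.52357 0.09876 0.10055]
[ 1.89 -4.42  1.53] [-1.07 -0.38  0.04] [0.52357 0.0987  0.10052]
[ 1.47 -5.4   0.5 ] [-1.02 -0.39  0.  ] [0.52358 0.09875 0.10055]
```

Emit:
{"name": "step_arm", "arguments": {
  "rows": "0 0 0 0 0 0 1;0 0 0 0 0 0 1;0 0 0 0 0 0 0.75;0 0 0 0 0 0 0.7;0 0 0 0 0 0 0.65;0 0 0 0 0 0 0.6;0 0 0 0 0 0 0.5;0 0 0 0 0 0 0.4;0 0 0 0 0 0 0.3;0 0 0 0 0 0 0.2",
  "newtons": 10
}}

```text
time: 31.63
tool_pos: [0.5232, 0.0992, 0.1005]
tcp_rot: [-58.0, 90.0, 122.1]
ft_force: [0.5, -0.7, -0.5]
opening: 0.0305
```

```bash
python3 st.py 0.525 0.0935 0.1006 0.0025;python3 - <<'E'
from plant import *
import cv2
p=read_camera("top")
cv2.imwrite("pics/q_c.png",cv2.resize(p["pixels"][160:220,150:230],None,fx=9,fy=9,interpolation=cv2.INTER_CUBIC))
q=read_camera("scene");cv2.imwrite("pics/q_c2.png",cv2.resize(q["pixels"][165:265,265:405],None,fx=5,fy=5,interpolation=cv2.INTER_CUBIC))
E
```

```text
t 31.6333 pos [0.5232 0.0992 0.1005] F [ 0.52 -0.7  -0.47] op 0.0305 q [   9.   16.  -27.  105.    8.   61. -112.]
turn [-0.0004  0.0001  0.0002] shift [-0.0001  0.0057 -0.0018]
```

View pics/q_c2.png

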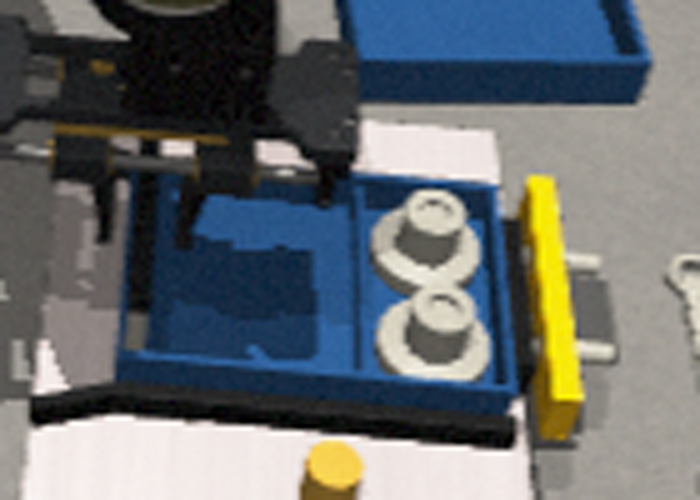

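Released: the forces are near zero and the tray sits against the pad. Next I'll open a little more and go straight up.

Emit:
{"name": "step_arm", "arguments": {
  "rows": "0 0 0 0 0 0 0;0 0 0 -0.003 0 0 0;0 0 0 -0.01 0 0 0;0 0 0 -0.02 0 0 0;0 0 0 -0.033 0 0 0;0 0 0 -0.047 0 0 0;0 0 0 -0.06 0 0 0;0 0 0 -0.072 0 0 0;0 0 0 -0.08 0 0 0;0 0 0 -0.085 0 0 0"
}}

```text
time: 32.57
tool_pos: [0.5237, 0.0991, 0.1871]
tcp_rot: [-178.0, 89.9, 2.1]
ft_force: [0.2, -0.2, 0.2]
opening: 0.0436
```

Emit:
{"name": "step_arm", "arguments": {
  "rows": "0 0 0 -0.005 0.005 0 0;0 0 0 -0.01 0.02 0 0;0 0 0 -0.02 0.04 0 0;0 0 0 -0.02 0.065 0 0;0 0 0 -0.02 0.09 0 0;0 0 0 -0.02 0.115 0 0;0 0 0 -0.02 0.14 0 0;0 0 0 -0.02 0.16 0 0;0 0 0 -0.02 0.175 0 0;0 0 0 -0.02 0.18 0 0"
}}

```text
time: 33.4
tool_pos: [0.523, -0.0843, 0.2051]
tcp_rot: [33.8, 89.9, -146.3]
ft_force: [-1.1, -0.2, -0.2]
opening: 0.0435
```

```bash
python3 st.py 0.525 0.0935 0.1006 0.0025;python3 - <<'E'
from h import *
from plant import *
p=read_camera("top")
print(proj(p,np.array([[.5235,.19,.06]])))
M=[(TRAY,(.5235,.1897,.058,.0025))]
overlay(p,M,(150,260,150,230),7,"pics/r_t.png")
q=read_camera("scene");overlay(q,M,(265,405,165,265),5,"pics/r_s.png")
# blue mask fit
im=p["pixels"][165:215,165:250].astype(int);b,g,r=im[...,0],im[...,1],im[...,2]
m=((b>r*1.5)&(b>60)).astype(np.uint8)
c=max(cv2.findContours(m,cv2.RETR_EXTERNAL,cv2.CHAIN_APPROX_NONE)[0],key=cv2.contourArea);print(cv2.minAreaRect(c))
E
```

```text
t 33.4 pos [ 0.523  -0.0843  0.2051] F [-1.11 -0.2  -0.2 ] op 0.0435 q [ 22.   9. -20.  99.   3.  73. -88.]
turn [-0.0046  0.0011 -0.0008] shift [ 0.1044 -0.1779 -0.0018]
[[201.63124499 189.36503648]]
((35.5, 23.5), (41.0, 57.0), 90.0)
```

View pics/r_t.png

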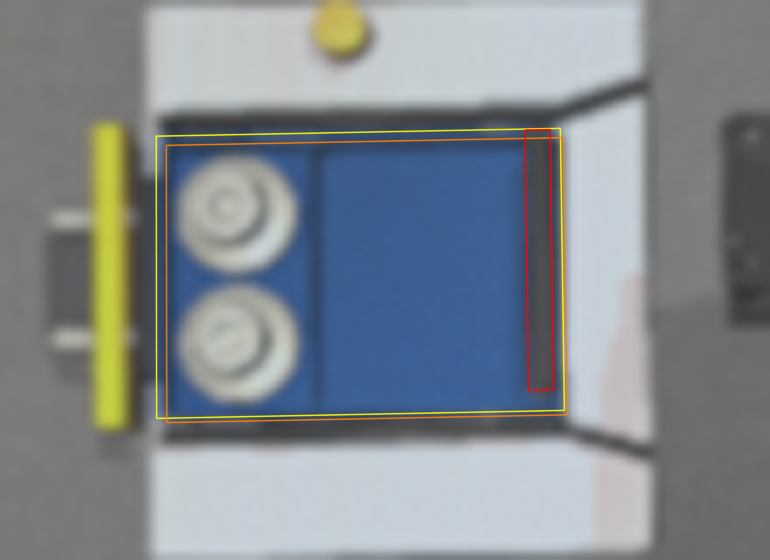

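View pics/r_s.png

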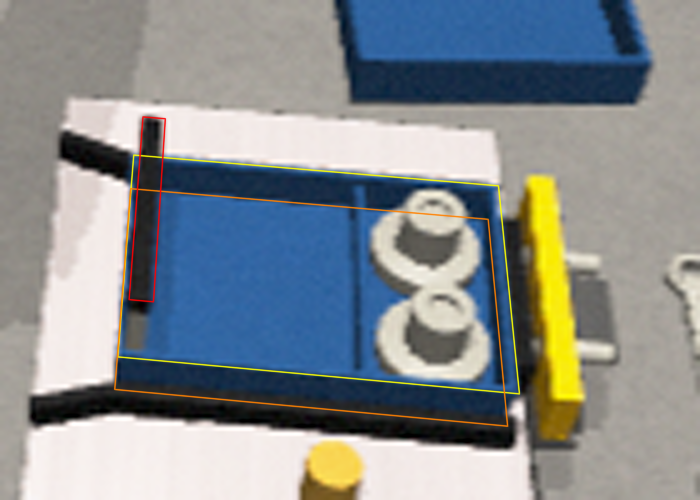

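The tray lies flush and square, the overlay matches within about 1 mm, the hubs are upright and the arm is clear.

```bash
python3 -c "
from plant import *
print(sign_off())"
```

```text
the job is handed in; nothing more can be done
None
```

The tray is on the dock, pressed home against the stop pad and released. I handed the job in at about 33 s. `sign_off` gives no verdict, so I can only report my own checks.

**What I did:**
- Gripped the smaller tray, the one with the two steel hubs, by its handle bar.
- Slid it level across the 88 mm gap, lining it up with the dock on the way and lowering the handle 2 mm once it was clear of the deck.
- Felt the pad when the tool stopped at y ≈ 0.0987 m, then built the push up to about 15.8 N.
- Held it for over half a second, eased off to about 5 N, opened the gripper and lifted clear.

**Last checks:**
- The outlines drawn from the final pose match both cameras to about 1 mm. The tray is flush with the pad and square to the dock within roughly 0.005 rad.
- Both hubs are standing.
- The arm is clear of everything and the wrist force is back near zero.
- The brass bush is still in place. I did not measure the other bystanders again, but the path kept clear of them.

**What I could not check directly:**
- **Pad force:** this is an estimate of about 12–13 N, from the wrist reading less about 3.6 N of sliding drag. It cannot have been more than about 16 N.
- **Feeler pin:** it cannot be read; I only saw it disappear behind the tray front.
- **Vertical force:** it reached 7.7 N once while crossing the gap, so I raised the handle slightly. The pictures showed no tilt.

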